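# Find the spongy valve lifter and replace it

## Robot

A 7-joint arm with a two-finger parallel gripper is mounted at the origin on a cart in front of the work surface, level with it; the furniture and walls round the work are solid. World frame = base frame: x ahead of the robot, y to its left, z up, the work surface at z = 0. Lengths are in m, angles in rad, forces in N, time in s.
With the tool pointing down it reaches from about 0.4 to 0.9 m from the base axis. Payload 5.5 kg.
Tool frame: the origin (TCP) lies at the very end of the fingers, on their centre line; the grasp point (between the pads) lies 19 mm behind it; z points along the fingers, y is the line along which they close (so a half turn about z gives the same grasp; the last joint's range is limited). The gripper opens to 85 mm and grips with 20 to 120 N. Pads are 22 mm wide; open, the fingers measure 114 mm over their backs; the gripper's body (76 mm by 85 mm) begins 54 mm behind the grasp point. The pads swing forward as they close: fully open they stand 13 mm farther back than shut.
Start: joints at [1.487, 0.501, -0.427, 1.55, 0.221, 1.138, -0.21], TCP at [0.221, -0.611, 0.231] pointing down, gripper open.
Joint ranges: [-2.88, 2.88], [-0.31, 2.03], [-1.54, 1.56], [0.2, 2.42], [-1.41, 4.55], [0.19, 2.02], [-2.57, 2.57]. Speed limits (rad/s): [2.57, 2.57, 3.14, 3.14, 3.14, 3.14, 3.14].

## Interface

Orientations are given as a unit quaternion [x, y, z, w].
In Python, from rig import env gives the robot as it stands.
- The arm moves only by the tool carry_out, never from a script. Its argument "rows" is a list of rows, each an object of numbers: "fingers": the closure, from 0 (fully open) to 1 (shut); "x", "y", "z": the shift along the tool's x, y, z in mm; "ax", "ay", "az": the turn, a rotation vector about the tool's x, y, z in rad. A call has 1 to 12 rows; each row is the pose to reach, as a shift and turn from the pose commanded when the call began, along the tool's axes at that moment; what a row does not reach only later rows make up. A row lasts 1/8 s, in which the tool goes at most 62.5 mm and 10.7 degrees, less where a joint would pass 70% of its speed; a pose out of reach is approached as far as the arm can. A call with a gripper value outside its range is refused whole. The fingers move at their own pace and stop on an object; "grip_force" is the grip in N (left out, the last holds). Time passes only in rows, so rows that repeat a pose let the fingers close. It gives the time, the measured TCP pose, the force, the opening and the grip force at its end, in the units of the state.
- env.observe(): the state, without advancing time (a new reading comes with each control period).
- env.camera(name): name is "side" or "top"; returns the picture (384x512x3 uint8, blue, green, red); there is no depth.
- env.get_calibration(name): a dict with "fov_y" (degrees; the focal length in pixels is half the picture's height over the tangent of half this angle, whatever the lens; pixels are square), "cx", "cy" (the principal point, pixels), "R" (3x3) and "t" (3): a world point X has camera coordinates R X + t. Camera axes: x right, y down, z forward; pixel columns grow to the right and rows downward; lengths in m; the calibration is good to about 2 mm. A picture is of the moment at which its call begins. get_calibration takes no time and is no camera call.
- env.hand_in(): hands the job in; it is judged then, once.
Trained networks look in the newest picture that a camera, given by its name, has taken for a name from the list of things; names that differ only in an ending like _2 or _b are one class to them, and where a whole thing is asked for, a point or a joint stands for the part that bears it (a point fixed in the world has none). Each returns a list of dicts, best first, with "confidence" (0 to 1); they miss things now and then, are a little off and sometimes report something else, mostly with a low value. They report only what shows in the picture. A call takes as long as a camera call. They do not tell look-alikes from the thing itself.
- env.trace(target, camera): "mask" (384x512 bool, what is visible of it) and "box" ([centre column, centre row, width, height] in pixels, round what is visible of it).
The state is a dict: "time": time; "joint_pos": joint angles; "joint_velocities": joint speeds; "tau": joint torques, N m; "ee_pos": TCP position; "eef_rot": TCP orientation; "force": force on the tool from outside, world axes, zero at the start; "torque": the same for the moment, N m; "finger_gap": finger opening in m; "grasp_force": force on a finger pad.
Only numpy, scipy, OpenCV 4.12 (cv2) and the standard library are available. Lean on these libraries where they do the work, as an engineer would, in place of code of your own. Each camera call takes 0.05 s, during which the arm holds its last target. There are 200 camera calls.

## Task

One of the four dark used lifters in the aluminium rack has gone spongy: press gently down on their plungers one by one until you find the one that sinks, then put that lifter in the magnetic dish. Set the new bright lifter upright in the bay that is now empty, pushed gently fully back against its stop, and leave the three sound used lifters standing in their bays.

Things in the scene. Friction and masses are not known exactly. Their poses are not given: they have to be found in the camera images.
- rack: Fixed aluminium rack. Plate 110 (x) x 216 (y) x 6 mm thick; four bays 50 mm apart along y, each 31 mm wide, open above and at the front (-x). A back stop (face at local x = +30 mm) and 19 mm wide fences between the bays (round noses ending at x = +8 mm) stand 18 mm above the plate; bare plate in front, from x = -55 mm. Origin: centre of underside; x points to the back stop, z up.
- bay_1 (a point): Where the underside centre of a lifter is when it stands fully home in bay 1 (bay 1 is at the +y end of the rack, bay 4 at the -y end), on the plate 6 mm above the table; a lifter there touches the back stop and has 1.5 mm of play on each side.
- bay_2 (a point): Where the underside centre of a lifter is when it stands fully home in bay 2 (bay 1 is at the +y end of the rack, bay 4 at the -y end), on the plate 6 mm above the table; a lifter there touches the back stop and has 1.5 mm of play on each side.
- bay_3 (a point): Where the underside centre of a lifter is when it stands fully home in bay 3 (bay 1 is at the +y end of the rack, bay 4 at the -y end), on the plate 6 mm above the table; a lifter there touches the back stop and has 1.5 mm of play on each side.
- bay_4 (a point): Where the underside centre of a lifter is when it stands fully home in bay 4 (bay 1 is at the +y end of the rack, bay 4 at the -y end), on the plate 6 mm above the table; a lifter there touches the back stop and has 1.5 mm of play on each side.
- dish: Round bright steel magnetic parts dish on a black rubber foot, held fast to the table by its magnet (parts in it are not noticeably pulled): 146 mm across the rim, 34 mm high, flat inside floor of about 105 mm diameter 11 mm above the table, thin flaring wall; empty. Origin at the centre of its underside.
- lifter_a: Used hydraulic lifter of dark steel: an upright cylinder, 28 mm diameter, 46 mm tall, oil groove round its middle, about 140 g; a plunger of 19 mm diameter stands 6 mm out of its top (52 mm in all). Origin at the centre of its flat underside, z up. Starts in one of the bays, up to 4 mm short of home; which is in which bay differs every time, and by sight all four are alike.
- lifter_a_top (a point): Centre of the top of lifter_a's plunger, 52 mm above the lifter's origin at the start. A sound plunger gives less than 1 mm under any push; the spongy lifter's, dry of oil, sinks up to 5.5 mm under about 2 N, then meets its stop, and stays down.
- lifter_b: Used hydraulic lifter of dark steel: an upright cylinder, 28 mm diameter, 46 mm tall, oil groove round its middle, about 140 g; a plunger of 19 mm diameter stands 6 mm out of its top (52 mm in all). Origin at the centre of its flat underside, z up. Starts in one of the bays, up to 4 mm short of home; which is in which bay differs every time, and by sight all four are alike.
- lifter_b_top (a point): Centre of the top of lifter_b's plunger, 52 mm above the lifter's origin at the start. A sound plunger gives less than 1 mm under any push; the spongy lifter's, dry of oil, sinks up to 5.5 mm under about 2 N, then meets its stop, and stays down.
- lifter_c: Used hydraulic lifter of dark steel: an upright cylinder, 28 mm diameter, 46 mm tall, oil groove round its middle, about 140 g; a plunger of 19 mm diameter stands 6 mm out of its top (52 mm in all). Origin at the centre of its flat underside, z up. Starts in one of the bays, up to 4 mm short of home; which is in which bay differs every time, and by sight all four are alike.
- lifter_c_top (a point): Centre of the top of lifter_c's plunger, 52 mm above the lifter's origin at the start. A sound plunger gives less than 1 mm under any push; the spongy lifter's, dry of oil, sinks up to 5.5 mm under about 2 N, then meets its stop, and stays down.
- lifter_d: Used hydraulic lifter of dark steel: an upright cylinder, 28 mm diameter, 46 mm tall, oil groove round its middle, about 140 g; a plunger of 19 mm diameter stands 6 mm out of its top (52 mm in all). Origin at the centre of its flat underside, z up. Starts in one of the bays, up to 4 mm short of home; which is in which bay differs every time, and by sight all four are alike.
- lifter_d_top (a point): Centre of the top of lifter_d's plunger, 52 mm above the lifter's origin at the start. A sound plunger gives less than 1 mm under any push; the spongy lifter's, dry of oil, sinks up to 5.5 mm under about 2 N, then meets its stop, and stays down.
- new_lifter: The new replacement lifter, same shape, size and about the same weight as the used ones but of bright steel; sound. It stands upright on the bare table to the left of the rack. Origin at the centre of its flat underside, z up.
Not all that is in view belongs to the job. What is shaped like the new_lifter but orange or turquoise is not meant.

How it is judged:
By the outcome, as a careful person would: the job done as asked, in the order asked, and still so for the second after the job is handed in, with the robot touching nothing.
It also fails if it takes over 64 s, if anything falls off the work surface, if the arm or the gripper's body presses on something with over 40 N, if the wrist force passes 120 N, or if a joint passes its speed limit or range.

## Working session

There is one attempt and no reset: what is moved stays moved. The work goes in short steps, Python scripts to look and compute and a tool call to move; the robot and the scene stay as the last step left them, time stands still between calls to the robot, and variables do not carry over. Pictures are saved under pics/ and viewed, at most 10 in all, crops included, and the job is handed in when it is done.

Besides the shell and the picture viewer there is one more tool, called after "Emit:" as name(argument=value, ...) on one line, values as JSON. carry_out: Moves the arm, as the interface text tells. Its arguments: {"type":"object","properties":{"rows":{"type":"array"},"grip_force":{"type":"number"}},"required":["rows"]}

```bash
mkdir -p pics; python3 - <<'E'
from rig import env
import cv2,numpy as np
for c in("top","side"):
    im=env.camera(c);cv2.imwrite(f"pics/{c}0.png",im)
    k=env.get_calibration(c);print(c,{a:np.round(b,4).tolist() for a,b in k.items()})
    for n in("rack","dish","lifter_a","new_lifter"):
        print(n,[(round(d["confidence"],2),np.round(d["box"],1).tolist()) for d in env.trace(n,c)])
print(env.observe())
E
```

```text
top {'fov_y': 52.2571, 'cx': 253.5404, 'cy': 186.6834, 'R': [[-0.0053, -0.9998, 0.0216], [-0.9958, 0.0034, -0.0911], [0.091, -0.022, -0.9956]], 't': [0.1625, 0.5519, 1.0131]}
rack [(0.94, [244.2, 191.6, 82.3, 48.1])]
dish [(0.69, [339.2, 234.0, 55.9, 56.2])]
lifter_a [(0.69, [213.9, 184.8, 9.8, 9.3]), (0.51, [250.2, 183.2, 10.3, 12.3])]
new_lifter [(0.71, [160.1, 196.8, 14.7, 13.3]), (0.68, [176.6, 226.1, 12.6, 7.3]), (0.48, [146.1, 172.4, 12.7, 11.2]), (0.43, [177.8, 172.8, 12.0, 8.7])]
side {'fov_y': 53.3016, 'cx': 257.2189, 'cy': 189.4185, 'R': [[-0.8852, -0.4649, 0.0138], [-0.1798, 0.3148, -0.932], [0.4289, -0.8275, -0.3623]], 't': [0.5555, 0.0973, 0.8083]}
rack [(0.8, [246.2, 216.3, 78.1, 40.6])]
dish [(0.62, [336.0, 182.8, 55.6, 23.9])]
lifter_a [(0.72, [249.6, 197.4, 11.1, 21.9]), (0.56, [239.4, 202.6, 13.5, 26.2]), (0.5, [256.5, 190.4, 12.2, 24.8])]
new_lifter [(0.94, [190.4, 230.2, 14.3, 26.5]), (0.68, [252.7, 248.1, 9.7, 31.2]), (0.67, [159.9, 250.2, 16.7, 37.5]), (0.63, [205.6, 252.3, 11.9, 35.4]), (0.5, [244.9, 219.0, 82.4, 41.8]), (0.41, [238.4, 205.1, 12.9, 25.1])]
{'time': 0.5, 'joint_pos': array([ 1.48716804,  0.50094706, -0.42697971,  1.55045284,  0.22078707,
        1.13828867, -0.21030642]), 'joint_velocities': array([ 9.59592318e-04, -1.99872974e-03, -9.06945903e-05, -2.49384778e-03,
        8.46704554e-05,  1.72279572e-04,  4.10708469e-04]), 'tau': array([ 2.36657928e-03, -5.68836021e+01, -5.80340490e+00, -2.81050211e+01,
        1.26575766e-02,  3.29785347e-03,  5.21213690e-05]), 'ee_pos': array([ 0.22096508, -0.6112552 ,  0.23125629]), 'eef_rot': array([ 9.85000556e-01,  1.72551160e-01,  1.64383834e-05, -4.07403687e-05]), 'force': array([-0.05345788,  0.38478127,  0.27303938]), 'torque': array([0.04218925, 0.03569591, 0.00510773]), 'grasp_force': 0.0, 'finger_gap': 0.085192888012852}
```

```bash
python3 - <<'E'
import cv2
a=cv2.imread("pics/top0.png")[150:270,130:390];b=cv2.imread("pics/side0.png")[150:290,130:390]
cv2.imwrite("pics/top0c.png",cv2.resize(a,None,fx=3,fy=3,interpolation=2));cv2.imwrite("pics/side0c.png",cv2.resize(b,None,fx=3,fy=3,interpolation=2))
E
```

```text
(no output)
```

View pics/top0c.png

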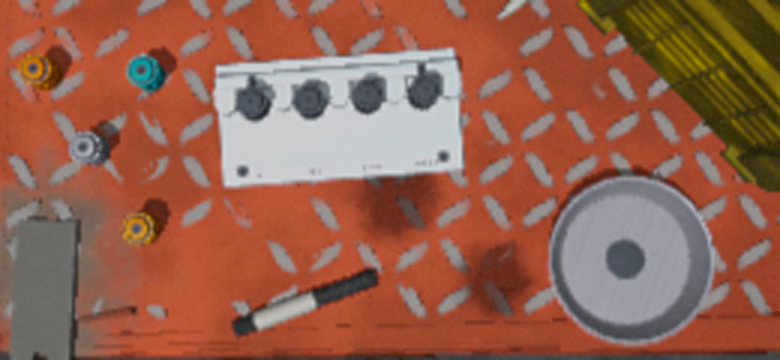

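View pics/side0c.png

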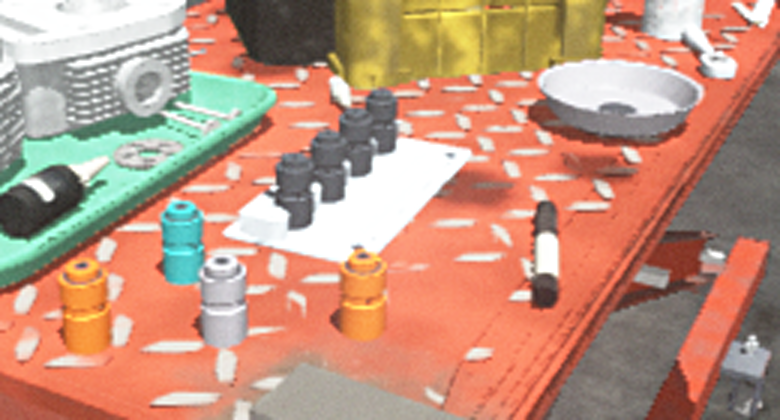

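```bash
cat > h.py <<'E'
import numpy as np,cv2
from rig import env
from scipy.optimize import least_squares
def cam(n):
    k=env.get_calibration(n);return np.array(k["R"]),np.array(k["t"]),192/np.tan(np.radians(k["fov_y"])/2),k["cx"],k["cy"]
def proj(X,n):
    R,t,f,cx,cy=cam(n);c=np.atleast_2d(X)@R.T+t;return np.c_[cx+f*c[:,0]/c[:,2],cy+f*c[:,1]/c[:,2]]
def ray(uv,z,n):
    R,t,f,cx,cy=cam(n);d=R.T@np.array([(uv[0]-cx)/f,(uv[1]-cy)/f,1]);o=-R.T@t;return o+d*(z-o[2])/d[2]
def tri(a,b,n1="top",n2="side"):
    r=least_squares(lambda X:np.r_[proj(X,n1)[0]-a,proj(X,n2)[0]-b],[.6,0,.05]);return r.x,r.fun
E
python3 - <<'E'
from h import *
T=[(253,99),(311,98),(369,93),(425,88),(88,145)];S=[(293,157),(329,135),(356,113),(381,92),(222,260)]
for a,b in zip(T,S):
    X,f=tri(np.array(a)/3+[130,150],np.array(b)/3+[130,150]);print("tri",X.round(4),f.round(1))
top=cv2.imread("pics/top0.png");g=top.max(2)
# dark lifters in top
m=np.zeros_like(g);m[165:195,205:285]=(g[165:195,205:285]<110)
n,l,st,ce=cv2.connectedComponentsWithStats(m)
for i in range(1,n):
    if st[i,4]>40: print("dark",st[i],ce[i].round(2),ray(ce[i],.035,"top").round(4))
env.camera("top")
for nme,z in(("rack",.008),("dish",.034)):
    d=env.trace(nme,"top")[0]["mask"].astype(np.uint8)
    r=cv2.minAreaRect(cv2.findNonZero(d));bx=cv2.boxPoints(r)
    print(nme,r,[ray(p,z,"top").round(4).tolist() for p in bx],ray(r[0],z,"top").round(4))
d=max(env.trace("new_lifter","top"),key=lambda d:-abs(d["box"][0]-160)-abs(d["box"][1]-197))
M=cv2.moments(d["mask"].astype(np.uint8),True);c=(M["m10"]/M["m00"],M["m01"]/M["m00"]);print(M["m00"],c,ray(c,.03,"top"))
E
```

```text
tri [0.5607 0.2619 0.0551] [-0.2 -0.4  0.4  0.1]
tri [0.5608 0.212  0.0544] [-0.1 -0.2  0.2  0. ]
tri [0.565  0.1624 0.0545] [-0.1 -0.2  0.2  0. ]
tri [0.5687 0.1142 0.0562] [-0.  -0.1  0.1  0. ]
tri [0.5226 0.4031 0.0493] [-0.4 -0.6  0.5  0.1]
dark [266 171  11  15 107] [271.05 179.34] [0.5708 0.1143 0.035 ]
dark [209 175  11  15 108] [214.04 183.22] [0.561  0.2636 0.035 ]
dark [228 177  11  13 101] [233.1  183.17] [0.561  0.2138 0.035 ]
dark [247 176  11  12  99] [252.32 181.34] [0.5656 0.1635 0.035 ]
rack ((242.78172302246094, 188.55322265625), (40.814109802246094, 80.5201416015625), 85.76361083984375) [[0.5964, 0.3006, 0.008], [0.612, 0.084, 0.008], [0.5019, 0.0772, 0.008], [0.487, 0.2918, 0.008]] [0.5491 0.1887 0.008 ]
dish ((340.0, 236.5), (55.0, 54.0), 90.0) [[0.4925, 0.0051, 0.034], [0.4918, -0.1371, 0.034], [0.3495, -0.1326, 0.034], [0.3506, 0.0078, 0.034]] [ 0.4206 -0.0641  0.034 ]
142.0 (143.1267605633803, 173.3943661971831) [0.58797702 0.44978285 0.03      ]
```

```bash
cat > mv.py <<'E'
import sys,numpy as np
# mv.py x0 y0 z0 yaw0 ; targets x y z yaw (mm, deg)
def go(c,*ts):
    a=np.radians(c[3]);R=np.array([[np.cos(a),np.sin(a),0],[np.sin(a),-np.cos(a),0],[0,0,-1]])
    for t in ts: print((R.T@(np.array(t[:3])-c[:3])).round(1),round(-np.radians(t[3]-c[3]),3))
E
python3 - <<'E'
from mv import go
go((221,-611.3,231.3,19.87),(420,-100,200,60),(569.5,114,100,94))
E
```

```text
[ 360.9 -413.2   31.3] -0.7
[ 574.3 -563.7  131.3] -1.294
```

Emit:
carry_out(rows=[{"fingers": 1,"x": 40,"y": -46,"z": 3,"az": -0.08},{"fingers": 1,"x": 80,"y": -92,"z": 7,"az": -0.16},{"fingers": 1,"x": 120,"y": -138,"z": 10,"az": -0.24},{"fingers": 1,"x": 160,"y": -184,"z": 14,"az": -0.32},{"fingers": 1,"x": 200,"y": -229,"z": 17,"az": -0.4},{"fingers": 1,"x": 240,"y": -275,"z": 21,"az": -0.48},{"fingers": 1,"x": 280,"y": -321,"z": 24,"az": -0.56},{"fingers": 1,"x": 320,"y": -367,"z": 28,"az": -0.63},{"fingers": 1,"x": 361,"y": -413,"z": 31,"az": -0.7},{"fingers": 1,"x": 401,"y": -441,"z": 45,"az": -0.82},{"fingers": 1,"x": 441,"y": -469,"z": 60,"az": -0.94},{"fingers": 1,"x": 481,"y": -497,"z": 80,"az": -1.06}])

```text
invalid input
```

```bash
python3 - <<'E'
from rig import env
o=env.observe();print(o["time"],o["ee_pos"],o["eef_rot"],o["force"],o["joint_pos"].round(2))
from mv import go
import numpy as np
c=np.r_[221,-611.3,231.3];a=np.radians(19.87);R=np.array([[np.cos(a),np.sin(a),0],[np.sin(a),-np.cos(a),0],[0,0,-1]])
p=c+R@[481,-497,80];y=19.87+np.degrees(1.06);print(p,y);go((*p,y),(569.5,114,75,94))
E
```

```text
0.7 [ 0.22095887 -0.61129991  0.23136845] [9.84999668e-01 1.72556228e-01 1.18501031e-05 5.03345215e-05] [ 0.31984509 -0.3427368  -0.37509455] [ 1.49  0.5  -0.43  1.55  0.22  1.14 -0.21]
[504.4403286   19.59744026 151.3       ] 80.60352628386727
[103.8  48.8  76.3] -0.234
```

Emit:
carry_out(rows=[{"fingers": 1,"x": 40,"y": -46,"z": 3,"ax": 0,"ay": 0,"az": -0.08},{"fingers": 1,"x": 80,"y": -92,"z": 7,"ax": 0,"ay": 0,"az": -0.16},{"fingers": 1,"x": 120,"y": -138,"z": 10,"ax": 0,"ay": 0,"az": -0.24},{"fingers": 1,"x": 160,"y": -184,"z": 14,"ax": 0,"ay": 0,"az": -0.32},{"fingers": 1,"x": 200,"y": -229,"z": 17,"ax": 0,"ay": 0,"az": -0.4},{"fingers": 1,"x": 240,"y": -275,"z": 21,"ax": 0,"ay": 0,"az": -0.48},{"fingers": 1,"x": 280,"y": -321,"z": 24,"ax": 0,"ay": 0,"az": -0.56},{"fingers": 1,"x": 320,"y": -367,"z": 28,"ax": 0,"ay": 0,"az": -0.63},{"fingers": 1,"x": 361,"y": -413,"z": 31,"ax": 0,"ay": 0,"az": -0.7},{"fingers": 1,"x": 401,"y": -441,"z": 45,"ax": 0,"ay": 0,"az": -0.82},{"fingers": 1,"x": 441,"y": -469,"z": 60,"ax": 0,"ay": 0,"az": -0.94},{"fingers": 1,"x": 481,"y": -497,"z": 80,"ax": 0,"ay": 0,"az": -1.06}])

```text
time: 2.2
ee_pos: [0.506, 0.0206, 0.1514]
eef_rot: [0.762, 0.648, 0.0, 0.001]
force: [-0.3, -0.9, 0.9]
finger_gap: 0.0002
grasp_force: 0.0
```

Emit:
carry_out(rows=[{"fingers": 1,"x": 35,"y": 16,"z": 25,"ax": 0,"ay": 0,"az": -0.08},{"fingers": 1,"x": 70,"y": 32,"z": 50,"ax": 0,"ay": 0,"az": -0.16},{"fingers": 1,"x": 103.8,"y": 48.8,"z": 76,"ax": 0,"ay": 0,"az": -0.234},{"fingers": 1,"x": 103.8,"y": 48.8,"z": 84,"ax": 0,"ay": 0,"az": -0.234},{"fingers": 1,"x": 103.8,"y": 48.8,"z": 90,"ax": 0,"ay": 0,"az": -0.234},{"fingers": 1,"x": 103.8,"y": 48.8,"z": 92,"ax": 0,"ay": 0,"az": -0.234},{"fingers": 1,"x": 103.8,"y": 48.8,"z": 93.5,"ax": 0,"ay": 0,"az": -0.234},{"fingers": 1,"x": 103.8,"y": 48.8,"z": 94.5,"ax": 0,"ay": 0,"az": -0.234},{"fingers": 1,"x": 103.8,"y": 48.8,"z": 94.5,"ax": 0,"ay": 0,"az": -0.234}])

```text
time: 3.32
ee_pos: [0.5701, 0.1134, 0.0576]
eef_rot: [0.682, 0.731, 0.0, 0.001]
force: [-0.7, -2.6, 4.1]
finger_gap: -0.0001
grasp_force: 2.2
```

Emit:
carry_out(rows=[{"fingers": 1,"x": 0,"y": 0,"z": 1,"ax": 0,"ay": 0,"az": 0},{"fingers": 1,"x": 0,"y": 0,"z": 2,"ax": 0,"ay": 0,"az": 0}])

```text
time: 3.58
ee_pos: [0.571, 0.1138, 0.0572]
eef_rot: [0.682, 0.731, 0.001, 0.002]
force: [-3.4, -3.7, 23.2]
finger_gap: -0.0
grasp_force: 11.5
```

```bash
python3 - <<'E'
from mv import go
c=(569.5,114,54.8,94)
go(c,(565.2,163.3,75,94),(561,213.3,75,94),(561,263,75,94))
E
```

```text
[ 49.5  -0.9 -20.2] -0.0
[ 99.7  -1.6 -20.2] -0.0
[149.2   1.9 -20.2] -0.0
```

Emit:
carry_out(rows=[{"fingers": 1,"x": 0,"y": 0,"z": -20,"ax": 0,"ay": 0,"az": 0},{"fingers": 1,"x": 25,"y": -0.5,"z": -20,"ax": 0,"ay": 0,"az": 0},{"fingers": 1,"x": 49.5,"y": -1,"z": -18,"ax": 0,"ay": 0,"az": 0},{"fingers": 1,"x": 49.5,"y": -1,"z": -8,"ax": 0,"ay": 0,"az": 0},{"fingers": 1,"x": 49.5,"y": -1,"z": -4,"ax": 0,"ay": 0,"az": 0},{"fingers": 1,"x": 49.5,"y": -1,"z": -2.5,"ax": 0,"ay": 0,"az": 0},{"fingers": 1,"x": 49.5,"y": -1,"z": -1.5,"ax": 0,"ay": 0,"az": 0},{"fingers": 1,"x": 49.5,"y": -1,"z": -0.8,"ax": 0,"ay": 0,"az": 0},{"fingers": 1,"x": 49.5,"y": -1,"z": -0.8,"ax": 0,"ay": 0,"az": 0}])

```text
time: 4.7
ee_pos: [0.5658, 0.1627, 0.0573]
eef_rot: [0.682, 0.731, 0.0, 0.001]
force: [-3.5, -0.8, 14.2]
finger_gap: -0.0001
grasp_force: 7.2
```

Emit:
carry_out(rows=[{"fingers": 1,"x": 0,"y": 0,"z": -20,"ax": 0,"ay": 0,"az": 0},{"fingers": 1,"x": 25,"y": -0.5,"z": -20,"ax": 0,"ay": 0,"az": 0},{"fingers": 1,"x": 50,"y": -0.7,"z": -18,"ax": 0,"ay": 0,"az": 0},{"fingers": 1,"x": 50,"y": -0.7,"z": -8,"ax": 0,"ay": 0,"az": 0},{"fingers": 1,"x": 50,"y": -0.7,"z": -4,"ax": 0,"ay": 0,"az": 0},{"fingers": 1,"x": 50,"y": -0.7,"z": -2,"ax": 0,"ay": 0,"az": 0},{"fingers": 1,"x": 50,"y": -0.7,"z": -1,"ax": 0,"ay": 0,"az": 0},{"fingers": 1,"x": 50,"y": -0.7,"z": 0,"ax": 0,"ay": 0,"az": 0},{"fingers": 1,"x": 50,"y": -0.7,"z": 0,"ax": 0,"ay": 0,"az": 0}])

```text
time: 5.82
ee_pos: [0.561, 0.2129, 0.0557]
eef_rot: [0.682, 0.731, -0.0, 0.0]
force: [-0.3, -0.8, 2.0]
finger_gap: 0.0003
grasp_force: 0.9
```

Emit:
carry_out(rows=[{"fingers": 1,"x": 0,"y": 0,"z": -25,"ax": 0,"ay": 0,"az": 0},{"fingers": 0.42,"x": 0,"y": 0,"z": -40,"ax": 0,"ay": 0,"az": 0},{"fingers": 0.42,"x": 0,"y": 0,"z": -40,"ax": 0,"ay": 0,"az": 0},{"fingers": 0.42,"x": 0,"y": 0,"z": -40,"ax": 0,"ay": 0,"az": 0},{"fingers": 0.42,"x": 0,"y": 0,"z": -40,"ax": 0,"ay": 0,"az": 0}], grip_force=35)

```text
time: 6.45
ee_pos: [0.5603, 0.2129, 0.0948]
eef_rot: [0.682, 0.731, -0.001, -0.0]
force: [-0.6, 0.2, 0.1]
finger_gap: 0.0494
grasp_force: 0.0
```

Emit:
carry_out(rows=[{"fingers": 0.42,"x": 0,"y": 0,"z": 25,"ax": 0,"ay": 0,"az": 0},{"fingers": 0.42,"x": 0,"y": 0,"z": 45,"ax": 0,"ay": 0,"az": 0},{"fingers": 0.42,"x": 0,"y": 0,"z": 60,"ax": 0,"ay": 0,"az": 0},{"fingers": 0.42,"x": 0,"y": 0,"z": 66.6,"ax": 0,"ay": 0,"az": 0},{"fingers": 0.42,"x": 0,"y": 0,"z": 66.6,"ax": 0,"ay": 0,"az": 0}])

```text
time: 7.08
ee_pos: [0.5605, 0.2133, 0.0286]
eef_rot: [0.682, 0.732, -0.0, -0.0]
force: [-0.5, 0.1, 1.3]
finger_gap: 0.0496
grasp_force: 0.0
```

Emit:
carry_out(rows=[{"fingers": 0.55,"x": 0,"y": 0,"z": 0,"ax": 0,"ay": 0,"az": 0},{"fingers": 0.65,"x": 0,"y": 0,"z": 0,"ax": 0,"ay": 0,"az": 0},{"fingers": 0.75,"x": 0,"y": 0,"z": 0,"ax": 0,"ay": 0,"az": 0},{"fingers": 1,"x": 0,"y": 0,"z": 0,"ax": 0,"ay": 0,"az": 0},{"fingers": 1,"x": 0,"y": 0,"z": 0,"ax": 0,"ay": 0,"az": 0}])

```text
time: 7.7
ee_pos: [0.5613, 0.2134, 0.0298]
eef_rot: [0.682, 0.731, 0.0, 0.0]
force: [-1.6, -0.6, 6.0]
finger_gap: 0.0269
grasp_force: 34.5
```

Emit:
carry_out(rows=[{"fingers": 1,"x": 0,"y": 0,"z": -25,"ax": 0,"ay": 0,"az": 0},{"fingers": 1,"x": 0,"y": 0,"z": -55,"ax": 0,"ay": 0,"az": 0},{"fingers": 1,"x": 0,"y": 0,"z": -85,"ax": 0,"ay": 0,"az": 0},{"fingers": 1,"x": -40,"y": -24,"z": -90,"ax": 0,"ay": 0,"az": 0},{"fingers": 1,"x": -85,"y": -51,"z": -90,"ax": 0,"ay": 0,"az": 0},{"fingers": 1,"x": -130,"y": -78,"z": -90,"ax": 0,"ay": 0,"az": 0},{"fingers": 1,"x": -175,"y": -105,"z": -90,"ax": 0,"ay": 0,"az": 0},{"fingers": 1,"x": -220,"y": -132,"z": -90,"ax": 0,"ay": 0,"az": 0},{"fingers": 1,"x": -250,"y": -150,"z": -90,"ax": 0,"ay": 0,"az": 0},{"fingers": 1,"x": -267,"y": -160,"z": -90,"ax": 0,"ay": 0,"az": 0},{"fingers": 1,"x": -267,"y": -160,"z": -90,"ax": 0,"ay": 0,"az": 0}])

```text
time: 9.07
ee_pos: [0.4194, -0.066, 0.1197]
eef_rot: [0.683, 0.73, -0.001, 0.001]
force: [0.6, 0.4, -1.1]
finger_gap: 0.027
grasp_force: 34.9
```

```bash
python3 - <<'E'
from h import *
a=env.camera("top")
b=env.camera("side");o=env.observe();print(o["ee_pos"],o["joint_pos"].round(2))
A=a[130:290,130:400];B=b[120:280,130:400]
cv2.imwrite("pics/t1.png",np.hstack([cv2.resize(A,(400,237)),cv2.resize(B,(400,237))]))
E
```

```text
[ 0.42063257 -0.0639308   0.11978807] [ 0.94  0.4  -0.99  2.17  0.47  0.79 -0.28]
```

View pics/t1.png

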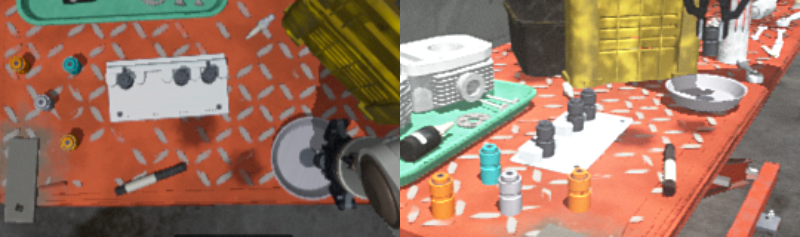

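Emit:
carry_out(rows=[{"fingers": 1,"x": 0,"y": 0,"z": 30,"ax": 0,"ay": 0,"az": 0},{"fingers": 1,"x": 0,"y": 0,"z": 55,"ax": 0,"ay": 0,"az": 0},{"fingers": 1,"x": 0,"y": 0,"z": 72,"ax": 0,"ay": 0,"az": 0},{"fingers": 1,"x": 0,"y": 0,"z": 80,"ax": 0,"ay": 0,"az": 0},{"fingers": 1,"x": 0,"y": 0,"z": 83,"ax": 0,"ay": 0,"az": 0},{"fingers": 1,"x": 0,"y": 0,"z": 84,"ax": 0,"ay": 0,"az": 0},{"fingers": 1,"x": 0,"y": 0,"z": 84,"ax": 0,"ay": 0,"az": 0}])

```text
time: 10.05
ee_pos: [0.4203, -0.0644, 0.0355]
eef_rot: [0.682, 0.731, 0.0, 0.0]
force: [0.3, -0.5, -1.4]
finger_gap: 0.0268
grasp_force: 34.9
```

Emit:
carry_out(rows=[{"fingers": 1,"x": 0,"y": 0,"z": 0.7,"ax": 0,"ay": 0,"az": 0},{"fingers": 1,"x": 0,"y": 0,"z": 1.3,"ax": 0,"ay": 0,"az": 0},{"fingers": 1,"x": 0,"y": 0,"z": 1.3,"ax": 0,"ay": 0,"az": 0}])

```text
time: 10.42
ee_pos: [0.4203, -0.0646, 0.0347]
eef_rot: [0.682, 0.731, -0.0, 0.001]
force: [-2.2, 0.0, 12.8]
finger_gap: 0.0268
grasp_force: 36.4
```

Emit:
carry_out(rows=[{"fingers": 0.65,"x": 0,"y": 0,"z": 0,"ax": 0,"ay": 0,"az": 0},{"fingers": 0.55,"x": 0,"y": 0,"z": 0,"ax": 0,"ay": 0,"az": 0},{"fingers": 0.42,"x": 0,"y": 0,"z": 0,"ax": 0,"ay": 0,"az": 0},{"fingers": 0.42,"x": 0,"y": 0,"z": 0,"ax": 0,"ay": 0,"az": 0},{"fingers": 0.42,"x": 0,"y": 0,"z": -20,"ax": 0,"ay": 0,"az": 0},{"fingers": 0.42,"x": 0,"y": 0,"z": -60,"ax": 0,"ay": 0,"az": 0},{"fingers": 0.42,"x": 0,"y": 0,"z": -105,"ax": 0,"ay": 0,"az": 0}])

```text
time: 11.3
ee_pos: [0.4192, -0.0639, 0.1393]
eef_rot: [0.682, 0.732, -0.0, -0.001]
force: [0.2, -1.0, 0.1]
finger_gap: 0.0497
grasp_force: 0.0
```

```bash
python3 - <<'E'
from h import *
from mv import go
a=env.camera("top");b=env.camera("side")
for im,n,(c0,r0,c1,r1),ref in((a,"top",(148,185,174,210),None),(b,"side",(194,228,216,270),None)):
    hs=cv2.cvtColor(im,cv2.COLOR_BGR2HSV)[r0:r1,c0:c1];m=((hs[...,1]<90)).astype(np.uint8)
    k,l,st,ce=cv2.connectedComponentsWithStats(m)
    i=1+np.argmax(st[1:,4]);print(n,st[i]+[c0,r0,0,0,0],ce[i]+[c0,r0])
    for row in (l==i).astype(int): print("".join(".#"[v] for v in row))
# predicted centroid/hull for candidate
def sil(x,y,z0,n):
    th=np.linspace(0,6.28,40);P=[]
    for r,za,zb in((.014,0,.046),(.0095,.046,.052)):
        for z in(za,zb):P.append(np.c_[x+r*np.cos(th),y+r*np.sin(th),0*th+z+z0])
    im=np.zeros((384*4,512*4),np.uint8)
    cv2.fillConvexPoly(im,cv2.convexHull((proj(np.vstack(P),n)*4).astype(np.float32)).astype(np.int32),1)
    ys,xs=np.nonzero(im);return xs.mean()/4,ys.mean()/4,xs.min()/4,ys.min()/4,xs.max()/4,ys.max()/4
for p in((.5226,.4031,0),(.5608,.212,.006)):
  for n in("top","side"):print(p,n,np.round(sil(*p,n),2))
cv2.imwrite("pics/t2.png",np.hstack([cv2.resize(a[130:290,130:400],(400,237)),cv2.resize(b[140:220,280:400],(356,237))]))
E
```

```text
top [148 188  22  22 214] [156.97196262 199.53271028]
..........................
..........................
..........................
####......................
#####.....................
#####.....................
.#####....................
..####....................
..#####...................
...###########............
...#############..........
....#############.........
.....#############........
.....#############........
.....##############.......
.....##############.......
.....#############........
......############........
......#############.......
.....##########.###.......
...######........###......
.########.........###.....
########...........##.....
#######.............#.....
#####................#....
side [194 233  22  37 540] [204.27592593 249.93703704]
......................
......................
......................
......................
......................
...#..################
....#################.
......#########.......
....###########.......
....############......
...###############....
..################....
..################....
..###############
[... 229 characters left out ...]
##....
...###############....
...###############....
...###############....
...###############....
...################...
...################...
...################...
...###################
...###################
...###################
....##############....
....#############.....
################......
####...######.........
##.......###..........
.........#####........
........#######.......
........#######.......
(0.5226, 0.4031, 0) top [160.85 198.16 153.75 192.25 168.   204.  ]
(0.5226, 0.4031, 0) side [204.8  248.95 196.5  232.75 213.   264.75]
(0.5608, 0.212, 0.006) top [233.73 183.13 228.   177.   239.25 189.25]
(0.5608, 0.212, 0.006) side [239.75 204.72 233.5  191.75 246.   217.25]
```

View pics/t2.png

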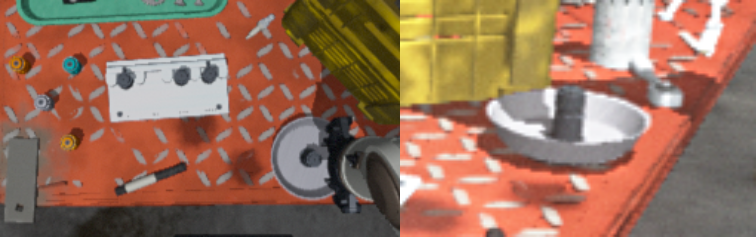

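Emit:
carry_out(rows=[{"fingers": 0.42,"x": 20,"y": 6,"z": 0,"ax": 0,"ay": 0,"az": -0.12},{"fingers": 0.42,"x": 60,"y": 17,"z": 0,"ax": 0,"ay": 0,"az": -0.27},{"fingers": 0.42,"x": 110,"y": 32,"z": 0,"ax": 0,"ay": 0,"az": -0.42},{"fingers": 0.42,"x": 160,"y": 47,"z": 0,"ax": 0,"ay": 0,"az": -0.57},{"fingers": 0.42,"x": 210,"y": 61,"z": 0,"ax": 0,"ay": 0,"az": -0.72},{"fingers": 0.42,"x": 260,"y": 76,"z": 0,"ax": 0,"ay": 0,"az": -0.87},{"fingers": 0.42,"x": 310,"y": 90,"z": 0,"ax": 0,"ay": 0,"az": -1.02},{"fingers": 0.42,"x": 360,"y": 105,"z": 0,"ax": 0,"ay": 0,"az": -1.17},{"fingers": 0.42,"x": 410,"y": 119,"z": 5,"ax": 0,"ay": 0,"az": -1.32},{"fingers": 0.42,"x": 445,"y": 130,"z": 15,"ax": 0,"ay": 0,"az": -1.45},{"fingers": 0.42,"x": 460,"y": 134,"z": 30,"ax": 0,"ay": 0,"az": -1.571},{"fingers": 0.42,"x": 460,"y": 134,"z": 30,"ax": 0,"ay": 0,"az": -1.571}])

```text
time: 12.9
ee_pos: [0.5195, 0.4045, 0.1061]
eef_rot: [-0.036, 0.999, -0.001, -0.002]
force: [0.4, -1.0, 0.2]
finger_gap: 0.0493
grasp_force: 0.0
```

```bash
python3 - <<'E'
from h import *
b=env.camera("side");a=env.camera("top");o=env.observe();print(o["ee_pos"],o["eef_rot"],o["joint_pos"].round(2))
cv2.imwrite("pics/t3.png",np.hstack([cv2.resize(a[130:290,130:400],(400,237)),cv2.resize(b[140:300,130:310],(400,356))[:237]]) if 0 else cv2.resize(b[150:290,130:310],None,fx=3.5,fy=3.5,interpolation=2))
E
```

```text
[0.52086373 0.40328217 0.10786964] [-3.41148503e-02  9.99417562e-01 -5.63213199e-04 -6.30036175e-04] [-0.01  0.92 -1.11  1.61  0.88  1.19  0.33]
```

View pics/t3.png

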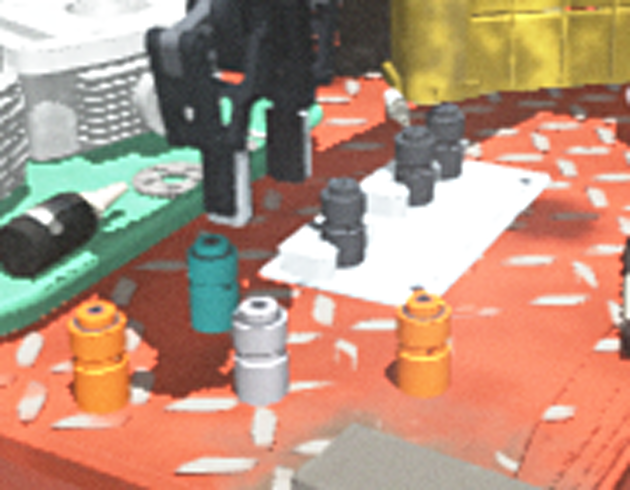

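```bash
python3 - <<'E'
from h import *
for z in(.108,.113,.12,.052,0):print(z,(proj([.521,.4035,z],"side")[0]-[130,150])*3.5)
E
```

```text
0.108 [258.57592209 198.78790499]
0.113 [258.20181968 189.45810042]
0.12 [257.67459737 176.30961215]
0.052 [262.62952431 299.88139023]
0 [266.18257637 388.4915686 ]
```

Emit:
carry_out(rows=[{"fingers": 0.42,"x": 0,"y": 0,"z": 35,"ax": 0,"ay": 0,"az": 0},{"fingers": 0.42,"x": 0,"y": 0,"z": 65,"ax": 0,"ay": 0,"az": 0},{"fingers": 0.42,"x": 0,"y": 0,"z": 82,"ax": 0,"ay": 0,"az": 0},{"fingers": 0.42,"x": 0,"y": 0,"z": 85,"ax": 0,"ay": 0,"az": 0},{"fingers": 0.55,"x": 0,"y": 0,"z": 85,"ax": 0,"ay": 0,"az": 0},{"fingers": 0.6,"x": 0,"y": 0,"z": 85,"ax": 0,"ay": 0,"az": 0},{"fingers": 0.64,"x": 0,"y": 0,"z": 85,"ax": 0,"ay": 0,"az": 0},{"fingers": 0.68,"x": 0,"y": 0,"z": 85,"ax": 0,"ay": 0,"az": 0},{"fingers": 0.75,"x": 0,"y": 0,"z": 85,"ax": 0,"ay": 0,"az": 0},{"fingers": 0.75,"x": 0,"y": 0,"z": 85,"ax": 0,"ay": 0,"az": 0}], grip_force=20)

```text
time: 14.25
ee_pos: [0.5217, 0.4053, 0.025]
eef_rot: [-0.035, 0.999, 0.001, 0.001]
force: [-0.1, 2.1, 5.1]
finger_gap: 0.027
grasp_force: 19.5
```

Emit:
carry_out(rows=[{"fingers": 1,"x": 0,"y": 0,"z": 0,"ax": 0,"ay": 0,"az": 0},{"fingers": 1,"x": 0,"y": 0,"z": -10,"ax": 0,"ay": 0,"az": 0},{"fingers": 1,"x": 0,"y": 0,"z": -40,"ax": 0,"ay": 0,"az": 0},{"fingers": 1,"x": 0,"y": 0,"z": -80,"ax": 0,"ay": 0,"az": 0},{"fingers": 1,"x": 0,"y": -40,"z": -90,"ax": 0,"ay": 0,"az": 0},{"fingers": 1,"x": 0,"y": -85,"z": -90,"ax": 0,"ay": 0,"az": 0},{"fingers": 1,"x": 0,"y": -130,"z": -90,"ax": 0,"ay": 0,"az": 0},{"fingers": 1,"x": 0.4,"y": -170,"z": -90,"ax": 0,"ay": 0,"az": 0},{"fingers": 1,"x": 0.4,"y": -192,"z": -90,"ax": 0,"ay": 0,"az": 0},{"fingers": 1,"x": 0.4,"y": -192,"z": -90,"ax": 0,"ay": 0,"az": 0}], grip_force=35)

```text
time: 15.5
ee_pos: [0.5354, 0.2095, 0.1148]
eef_rot: [-0.033, 0.999, -0.001, 0.0]
force: [0.1, 1.4, -0.8]
finger_gap: 0.0265
grasp_force: 34.9
```

Emit:
carry_out(rows=[{"fingers": 1,"x": 0,"y": 0,"z": 30,"ax": 0,"ay": 0,"az": 0},{"fingers": 1,"x": 0,"y": 0,"z": 58,"ax": 0,"ay": 0,"az": 0},{"fingers": 1,"x": 0,"y": 0,"z": 75,"ax": 0,"ay": 0,"az": 0},{"fingers": 1,"x": 0,"y": 0,"z": 80,"ax": 0,"ay": 0,"az": 0},{"fingers": 1,"x": 0,"y": 0,"z": 80,"ax": 0,"ay": 0,"az": 0}])

```text
time: 16.12
ee_pos: [0.5345, 0.2132, 0.0343]
eef_rot: [-0.035, 0.999, 0.0, 0.0]
force: [-0.2, 0.6, -1.7]
finger_gap: 0.027
grasp_force: 34.8
```

```bash
python3 - <<'E'
from h import *
b=env.camera("side");a=env.camera("top");o=env.observe();print(o["ee_pos"],o["force"])
cv2.imwrite("pics/t4.png",np.hstack([cv2.resize(a[155:215,200:290],(390,260),interpolation=2),cv2.resize(b[170:240,205:310],(390,260),interpolation=2)]))
E
```

```text
[0.53500788 0.21303258 0.03472448] [-0.43038023  0.0792221  -1.1607914 ]
```

View pics/t4.png

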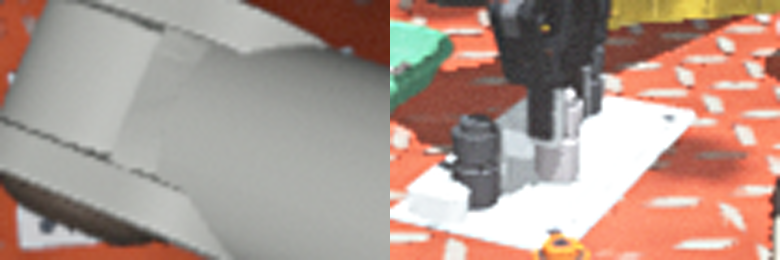

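Emit:
carry_out(rows=[{"fingers": 1,"x": 0,"y": 0,"z": 2,"ax": 0,"ay": 0,"az": 0},{"fingers": 1,"x": 0,"y": 0,"z": 3,"ax": 0,"ay": 0,"az": 0},{"fingers": 1,"x": -4,"y": 0,"z": 3,"ax": 0,"ay": 0,"az": 0},{"fingers": 1,"x": -8,"y": 0,"z": 3,"ax": 0,"ay": 0,"az": 0},{"fingers": 1,"x": -12,"y": 0,"z": 3,"ax": 0,"ay": 0,"az": 0},{"fingers": 1,"x": -14,"y": 0,"z": 3,"ax": 0,"ay": 0,"az": 0},{"fingers": 1,"x": -14,"y": 0,"z": 3,"ax": 0,"ay": 0,"az": 0}])

```text
time: 17.1
ee_pos: [0.5483, 0.214, 0.0311]
eef_rot: [-0.035, 0.999, 0.0, -0.0]
force: [-3.2, -0.1, 5.3]
finger_gap: 0.0263
grasp_force: 35.4
```

Emit:
carry_out(rows=[{"fingers": 1,"x": -2,"y": 0,"z": -0.4,"ax": 0,"ay": 0,"az": 0},{"fingers": 1,"x": -5,"y": 0,"z": -0.4,"ax": 0,"ay": 0,"az": 0},{"fingers": 1,"x": -7,"y": 0,"z": -0.4,"ax": 0,"ay": 0,"az": 0},{"fingers": 1,"x": -9,"y": 0,"z": -0.4,"ax": 0,"ay": 0,"az": 0},{"fingers": 1,"x": -9,"y": 0,"z": -0.4,"ax": 0,"ay": 0,"az": 0}])

```text
time: 17.73
ee_pos: [0.5578, 0.214, 0.0311]
eef_rot: [-0.035, 0.999, 0.0, 0.0]
force: [-2.3, 0.5, 3.5]
finger_gap: 0.0268
grasp_force: 35.2
```

Emit:
carry_out(rows=[{"fingers": 1,"x": -1,"y": 0,"z": 0,"ax": 0,"ay": 0,"az": 0},{"fingers": 1,"x": -2,"y": 0,"z": 0,"ax": 0,"ay": 0,"az": 0},{"fingers": 1,"x": -3,"y": 0,"z": 0,"ax": 0,"ay": 0,"az": 0},{"fingers": 1,"x": -4,"y": 0,"z": 0,"ax": 0,"ay": 0,"az": 0},{"fingers": 1,"x": -4,"y": 0,"z": 0,"ax": 0,"ay": 0,"az": 0}])

```text
time: 18.35
ee_pos: [0.5616, 0.2143, 0.0312]
eef_rot: [-0.035, 0.999, 0.0, 0.0]
force: [-2.9, -0.4, 3.0]
finger_gap: 0.0269
grasp_force: 35.3
```

Emit:
carry_out(rows=[{"fingers": 1,"x": -0.8,"y": 0,"z": 0,"ax": 0,"ay": 0,"az": 0},{"fingers": 1,"x": -1.5,"y": 0,"z": 0,"ax": 0,"ay": 0,"az": 0},{"fingers": 1,"x": -2,"y": 0,"z": 0,"ax": 0,"ay": 0,"az": 0},{"fingers": 1,"x": -2,"y": 0,"z": 0,"ax": 0,"ay": 0,"az": 0}])

```text
time: 18.85
ee_pos: [0.5635, 0.2144, 0.0311]
eef_rot: [-0.035, 0.999, 0.0, 0.0]
force: [-3.0, 1.0, 3.3]
finger_gap: 0.0268
grasp_force: 35.4
```

Emit:
carry_out(rows=[{"fingers": 1,"x": -0.8,"y": 0,"z": 0,"ax": 0,"ay": 0,"az": 0},{"fingers": 1,"x": -1.5,"y": 0,"z": 0,"ax": 0,"ay": 0,"az": 0},{"fingers": 1,"x": -2,"y": 0,"z": 0,"ax": 0,"ay": 0,"az": 0},{"fingers": 1,"x": -2,"y": 0,"z": 0,"ax": 0,"ay": 0,"az": 0}])

```text
time: 19.35
ee_pos: [0.5651, 0.2146, 0.0311]
eef_rot: [-0.035, 0.999, -0.0, -0.0]
force: [-3.9, -0.4, 5.4]
finger_gap: 0.0267
grasp_force: 35.4
```

Emit:
carry_out(rows=[{"fingers": 1,"x": -0.6,"y": 0,"z": 0,"ax": 0,"ay": 0,"az": 0},{"fingers": 1,"x": -1.2,"y": 0,"z": 0,"ax": 0,"ay": 0,"az": 0},{"fingers": 1,"x": -1.2,"y": 0,"z": 0,"ax": 0,"ay": 0,"az": 0}])

```text
time: 19.73
ee_pos: [0.5653, 0.2146, 0.0312]
eef_rot: [-0.035, 0.999, -0.0, -0.001]
force: [-7.4, -0.4, 7.7]
finger_gap: 0.0266
grasp_force: 35.6
```

Emit:
carry_out(rows=[{"fingers": 0.64,"x": 0,"y": 0,"z": 0,"ax": 0,"ay": 0,"az": 0},{"fingers": 0.61,"x": 0,"y": 0,"z": 0,"ax": 0,"ay": 0,"az": 0},{"fingers": 0.6,"x": 0,"y": 0,"z": 0,"ax": 0,"ay": 0,"az": 0},{"fingers": 0.6,"x": 0,"y": 0,"z": 0,"ax": 0,"ay": 0,"az": 0}])

```text
time: 20.23
ee_pos: [0.5669, 0.2145, 0.031]
eef_rot: [-0.035, 0.999, 0.0, 0.0]
force: [0.5, 0.0, -0.4]
finger_gap: 0.0341
grasp_force: 0.0
```

Emit:
carry_out(rows=[{"fingers": 0.6,"x": 0,"y": 0,"z": -15,"ax": 0,"ay": 0,"az": 0},{"fingers": 0.6,"x": 0,"y": 0,"z": -50,"ax": 0,"ay": 0,"az": 0},{"fingers": 0.6,"x": 0,"y": 0,"z": -100,"ax": 0,"ay": 0,"az": 0},{"fingers": 0.6,"x": 20,"y": -45,"z": -120,"ax": 0,"ay": 0,"az": 0},{"fingers": 0.6,"x": 45,"y": -100,"z": -120,"ax": 0,"ay": 0,"az": 0},{"fingers": 0.6,"x": 70,"y": -155,"z": -120,"ax": 0,"ay": 0,"az": 0},{"fingers": 0.6,"x": 95,"y": -210,"z": -120,"ax": 0,"ay": 0,"az": 0},{"fingers": 0.6,"x": 120,"y": -260,"z": -120,"ax": 0,"ay": 0,"az": 0},{"fingers": 0.6,"x": 120,"y": -260,"z": -120,"ax": 0,"ay": 0,"az": 0}])

```text
time: 21.35
ee_pos: [0.4635, -0.0591, 0.151]
eef_rot: [-0.03, 1.0, -0.002, -0.001]
force: [-0.6, -0.5, 0.3]
finger_gap: 0.0342
grasp_force: 0.0
```

```bash
python3 - <<'E'
from h import *
b=env.camera("side");a=env.camera("top");o=env.observe();print(o["ee_pos"],o["force"])
cv2.imwrite("pics/t5.png",np.hstack([cv2.resize(a[155:215,200:290],(390,260),interpolation=2),cv2.resize(b[170:240,205:310],(390,260),interpolation=2)]))
E
```

```text
[ 0.46532052 -0.0539141   0.15187565] [-0.54707428  0.97377621  0.36800408]
```

View pics/t5.png

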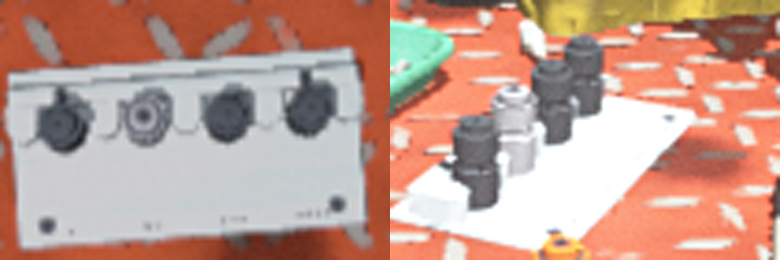

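The new bright lifter stands upright in bay 2, centred at about (148,115) in the left crop and farther back than its neighbours. The other three dark lifters still stand in their bays.

```bash
python3 -c "
from rig import env
print(env.hand_in())"
```

```text
the job is handed in; nothing more can be done
None
```

The spongy lifter was in bay 2 and now stands in the magnetic dish; the new lifter is upright in bay 2 against its stop, the other three still stand in their bays, and the job is handed in at about 21.5 s (bay 1 was not pressed, since bay 2 sank first).

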